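# Index the slide-staining carousel and lock it

## Task

Push the carousel of the slide stainer round by one of its arms with a fingertip, until the orange rack hangs centred over the blue dish (within a centimetre). Then push the red lock lever from the end where it stands right across to its other stop, leaving the rack over the dish. Only push, gently and without spinning the carousel or squeezing anything, and leave the jar, slide box and mould tray where they stand.

Things in the scene. Friction and masses are not known exactly. Their poses are not given: they have to be found in the camera images.
- stainer: Rotary staining station: fixed light blue disc with a cream edge, 360 mm across, 12 mm high, with a hub column in its middle; its origin is on the table surface on the carousel's vertical axis. Its own -y axis points to the pedestal of the lock lever. It cannot be moved. Nothing of it is higher than 130 mm above the table.
- hub (a point): Point on the carousel's vertical axis, 121 mm above the table (the level of the arms' upper faces). Hub: dark disc of 26 mm radius, 102 to 124 mm high, with a 24 mm wide steel cap up to 130 mm.
- orange_rack (a point): Point on the upper face of the arm that bears the orange rack, straight above the rack's middle, 120 mm from the axis, 121 mm above the table. Under the end of each arm hangs a slide rack (36 mm along the arm, 80 mm across it, 71 to 105 mm above the table), one orange, two white. A 30 mm square cap of the rack's colour, 3 mm thick, lies on the arm above each.
- orange_arm (a point): Point on the upper face of the same arm, 66 mm from the axis: a good place to push. The carousel has three dark steel arms 120 degrees apart, each a bar 14 mm wide and 16 mm high (105 to 121 mm above the table) that runs 136 mm out from the axis, bare from 26 to 102 mm from the axis.
- carousel (a joint): Turn of the carousel about its vertical axis, rad, growing anticlockwise seen from above; at 0 the orange arm points along the stainer's +y axis. Turns either way through more than a full turn; stiff enough (about 0.15 N m of friction, plus drag of 0.25 N m per rad/s) to stay where it is left. Even when the lever is locked the carousel can still be pushed.
- dish_blue: Blue round open dish, 104 mm across the rim, 48 mm high, fixed on the disc 120 mm from the axis, its rim 60 mm above the table; origin at the centre of its underside.
- dish_green: Green dish of the same size, fixed on the disc, 120 degrees from the others. Which dish stands at which of the three places varies.
- dish_grey: Grey dish of the same size, fixed on the disc at the third place.
- lock_lever (a joint): Turn of the red lock lever about its vertical pivot, rad, growing anticlockwise seen from above: 0 = fully open, 1.2 = locked, at its stop. It starts near the open end, and stays where it is left (0.08 N m of friction). At 0 it points 34 degrees clockwise (seen from above) of the stainer's -y direction, at 1.2 about 35 degrees anticlockwise of it.
- lever_pivot (a point): Point on the lever's vertical pivot axis, 205 mm from the carousel axis in the stainer's -y direction, 98 mm above the table. A black boss of 17 mm radius surrounds it, up to 104 mm high.
- lever_tip (a point): Centre of the red ball (20 mm) at the lever's end, 80 mm from the pivot, 98 mm above the table. The lever is a horizontal round red rod 12 mm thick at the same height, with free space of 86 mm below it.
- jar: Loose amber glass specimen jar with a white cap, 56 mm across, 75 mm high, origin at the centre of its underside. Leave alone.
- slide_box: Loose cardboard slide box with a blue band, 35 x 85 x 30 mm, origin at the centre of its underside. Leave alone.
- mould_tray: Loose open steel mould tray with two dividers, 60 x 90 x 28 mm, origin at the centre of its underside. Leave alone.

How it is judged:
By the outcome, as a careful person would: the job done as asked, in the order asked, and still so for the second after the job is handed in, with the robot touching nothing.
It also fails if it takes over 64 s, if anything falls off the work surface, if the arm or the gripper's body presses on something with over 40 N, if the wrist force passes 120 N, or if a joint passes its speed limit or range.

## Robot

A 6-joint arm with a two-finger parallel gripper is mounted at the origin on the work surface. World frame = base frame: x ahead of the robot, y to its left, z up, the work surface at z = 0. Lengths are in mm, angles in rad, forces in N, time in s.
With the tool pointing down it reaches from about 300 to 775 mm from the base axis. Payload 14.6 kg.
Tool frame: the origin (TCP) lies on the centre line of the jaws, within the pads' length; the fingertips stand 22 mm ahead of it and the grasp point (between the pads) lies 3 mm ahead of it; z points along the fingers, y is the line along which they close (so a half turn about z gives the same grasp; the last joint's range is limited). The gripper opens to 94 mm and grips with 3 to 60 N. Pads are 16 mm wide; open, the fingers measure 119 mm over their backs; the gripper's body (75 mm by 177 mm) begins 78 mm behind the grasp point.
Start: joints at [-1.202, 0.3, 1.521, -0, 1.321, -0.067], TCP at [232.167, -498.586, 227.446] pointing down, gripper open.
Joint ranges: [-3.03, 3.03], [-0.79, 2.21], [0.23, 2.52], [-1.04, 4.18], [0, 3.07], [-2.55, 2.55]. Speed limits (rad/s): [2.22, 2.22, 2.57, 3.14, 3.14, 3.14].

## Interface

Orientations are given as [roll, pitch, yaw] about the fixed x, y, z axes, in that order (R = Rz(yaw) Ry(pitch) Rx(roll)).
In Python, from cell import r, vision, ticket, models gives the robot as it stands.
- The arm moves only by the shell command python3 -m creep 'ROWS' [FORCE]. ROWS is JSON, a list of rows, each an object with "twist": the turn, a rotation vector about the tool's x, y, z in rad, a list of three; "dp": the shift along the tool's x, y, z in cm, a list of three; "claw": the opening, from -1 (shut) to 1 (fully open). A call has 1 to 12 rows; each row is the pose to reach, as a shift and turn from the pose commanded when the call began, along the tool's axes at that moment; what a row does not reach only later rows make up. A row lasts 1/12 s, in which the tool goes at most 41.7 mm and 7.16 degrees, less where a joint would pass 70% of its speed; a pose out of reach is approached as far as the arm can. A call with a gripper value outside its range is refused whole. The fingers move at their own pace and stop on an object; FORCE is the grip in N (left out, the last holds). Time passes only in rows, so rows that repeat a pose let the fingers close. It gives the time, the measured TCP pose, the force, the opening and the grip force at its end, in the units of the state.
- r.observe(): the state, without advancing time (a new reading comes with each control period).
- vision.camera(name): name is "scene" or "top"; returns a dict with "frame" (480x640x3 uint8, blue, green, red), "mtx" (3x3 intrinsics, pixels), "k1" (the pictures are not rectified: a ray, as slopes to the right and down, at radius r is drawn at 1 + k1 r^2 times it, then the intrinsics apply), "extrinsics" (4x4, takes a point from camera to world coordinates). Camera axes: x right, y down, z forward; pixel columns grow to the right and rows downward; lengths in mm; the calibration is good to about 2 mm. A picture is of the moment at which its call begins. There is no depth.
- ticket.job_done(): hands the job in; it is judged then, once.
Trained networks look in the newest picture that a camera, given by its name, has taken for a name from the list of things; names that differ only in an ending like _2 or _b are one class to them, and where a whole thing is asked for, a point or a joint stands for the part that bears it (a point fixed in the world has none). Each returns a list of dicts, best first, with "score" (0 to 1); they miss things now and then, are a little off and sometimes report something else, mostly with a low value. They report only what shows in the picture. A call takes as long as a camera call.
- models.boxes_of(camera, thing): "uv" ([column, row] in pixels, amid what is visible of it).
- models.landmark_of(camera, thing): "uv" ([column, row] in pixels: a listed point, or the origin of a listed thing).
The state is a dict: "clock": time; "qpos": joint angles; "joint_vel": joint speeds; "tau": joint torques, N m; "tcp_pos": TCP position; "orientation": TCP orientation; "force": force on the tool from outside, world axes, zero at the start; "ft_torque": the same for the moment, N m; "grip_width": finger opening in mm; "finger_force": force on a finger pad.
Only numpy, scipy, OpenCV 4.12 (cv2) and the standard library are available. Lean on these libraries where they do the work, as an engineer would, in place of code of your own. Each camera call takes 0.05 s, during which the arm holds its last target. There are 200 camera calls.

## Working session

There is one attempt and no reset: what is moved stays moved. The work goes in short steps, Python scripts to look and compute and a shell command to move; the robot and the scene stay as the last step left them, time stands still between calls to the robot, and variables do not carry over. Pictures are saved under pics/ and viewed, at most 10 in all, crops included, and the job is handed in when it is done.

```bash
mkdir -p pics; cat > h.py <<'E'
import numpy as np, cv2
from cell import r, vision, ticket, models
from scipy.spatial.transform import Rotation as R
def cam(n): return vision.camera(n)
def ray(c,uv):
    K=np.array(c["mtx"],float);k=float(c["k1"])
    p=cv2.undistortPoints(np.array([[uv]],float),K,np.array([k,0,0,0,0.]))[0,0]
    E=np.array(c["extrinsics"],float);d=E[:3,:3]@np.array([p[0],p[1],1]);return E[:3,3],d
def at_z(c,uv,z):
    o,d=ray(c,uv);return o+d*(z-o[2])/d[2]
def look(names):
    out={}
    for n in ("scene","top"):
        c=cam(n)
        for t,z in names.items():
            f=models.landmark_of(n,t)
            if f: print(n,t,[(round(x["score"],2),np.round(x["uv"]).tolist(),np.round(at_z(c,x["uv"],z)[:2],1).tolist()) for x in f[:2]])
            else: print(n,t,None)
E
cat > a.py <<'E'
from h import *
for n in ("scene","top"):
    c=cam(n);cv2.imwrite(f"pics/{n}0.png",c["frame"]);print(np.round(c["extrinsics"],2).tolist(),c["k1"])
look(dict(hub=121,orange_rack=121,orange_arm=121,dish_blue=12,dish_green=12,dish_grey=12,lever_pivot=98,lever_tip=98,stainer=0,jar=0,slide_box=0,mould_tray=0))
print(r.observe())
E
python3 a.py
```

```text
[[-0.3, 0.59, -0.75, 1327.93], [0.95, 0.2, -0.23, 235.19], [0.01, -0.78, -0.63, 767.68], [0.0, 0.0, 0.0, 1.0]] -0.02269728525170101
[[0.03, -0.99, 0.14, 374.27], [-1.0, -0.02, 0.02, -5.81], [-0.01, -0.14, -0.99, 1414.04], [0.0, 0.0, 0.0, 1.0]] -0.14190946183934075
scene hub [(0.74, [334.0, 231.0], [561.0, 40.5])]
scene orange_rack [(0.61, [327.0, 194.0], [443.3, -6.8])]
scene orange_arm [(0.62, [328.0, 208.0], [493.3, 8.8])]
scene dish_blue [(0.89, [389.0, 271.0], [524.4, 154.0])]
scene dish_green [(0.7, [296.0, 304.0], [672.4, 0.1])]
scene dish_grey [(0.58, [308.0, 234.0], [462.7, -44.6])]
scene lever_pivot [(0.83, [232.0, 233.0], [606.0, -159.1])]
scene lever_tip [(0.64, [203.0, 218.0], [579.3, -236.6])]
scene stainer [(0.6, [335.0, 274.0], [555.2, 45.5])]
scene jar [(0.86, [173.0, 215.0], [481.8, -379.0])]
scene slide_box [(0.69, [492.0, 343.0], [640.3, 372.7])]
scene mould_tray [(0.98, [500.0, 275.0], [449.0, 381.4])]
top hub None
top orange_rack [(0.73, [334.0, 302.0], [441.7, -5.9])]
top orange_arm [(0.58, [328.0, 277.0], [496.4, 8.0])]
top dish_blue [(0.69, [271.0, 268.0], [52
[... 511 characters left out ...]
, [449.0, 370.8])]
{'clock': 1.4, 'qpos': array([-1.20157814e+00,  2.99920023e-01,  1.52096112e+00, -1.40916769e-05,
        1.32067165e+00, -6.66098350e-02]), 'joint_vel': array([-0.00121861,  0.00078415, -0.00141188, -0.00052703, -0.00085641,
       -0.00106012]), 'tau': array([-1.20096629e-04, -5.31661820e+01, -3.52915728e+01,  7.08556571e-02,
        2.12839554e-02, -1.35931356e-05]), 'tcp_pos': array([ 232.18261774, -498.60334174,  227.45105498]), 'orientation': array([3.14155379e+00, 1.62760773e-05, 4.35831511e-01]), 'force': array([ 0.92740712,  0.70782251, -0.23336483]), 'ft_torque': array([-0.11936002, -0.0629615 , -0.00743491]), 'finger_force': 0.0, 'grip_width': 93.95553347387826}
```

View pics/scene0.png

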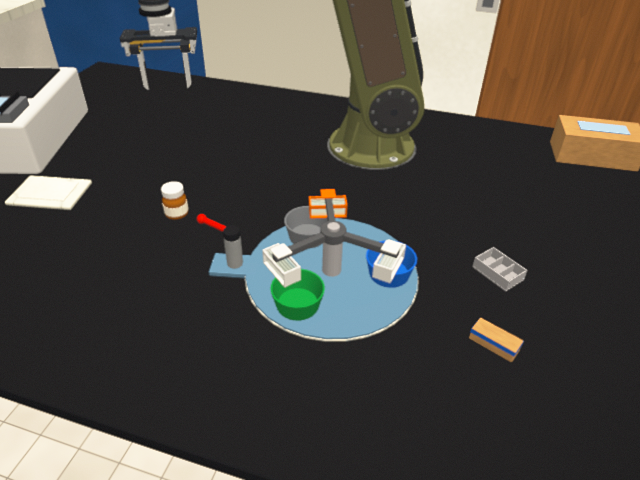

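View pics/top0.png

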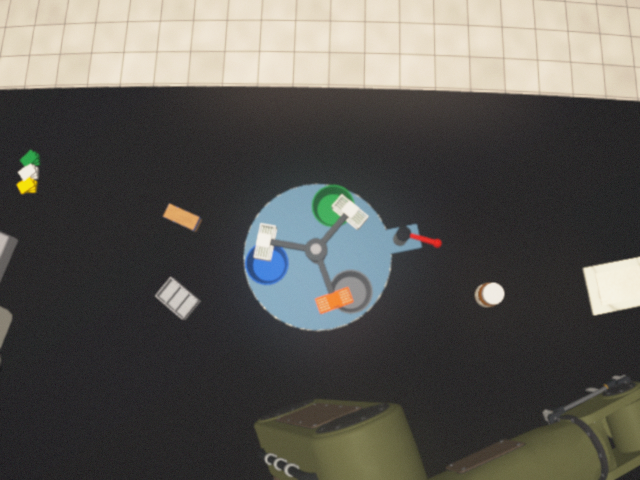

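The scene shows the orange rack at (327,203), the blue dish at (390,265) under a white rack, and the red lever from (232,233) to (202,218). The top view agrees: orange rack (334,300), blue dish (267,263), lever (403,236)–(437,243). The second "lever_tip" hit in the top view, at (181,223), is really the slide box. Next I fit the geometry jointly, with the disc edge included.

```bash
cat > fit.py <<'E'
from h import *
from scipy.optimize import least_squares
c=cam("top");f=c["frame"];hsv=cv2.cvtColor(f,cv2.COLOR_BGR2HSV)
m=((hsv[...,0]>95)&(hsv[...,0]<115)&(hsv[...,1]>40)&(hsv[...,2]>90)).astype(np.uint8)
m[:, 390:]=0; m=cv2.morphologyEx(m,cv2.MORPH_OPEN,np.ones((5,5)))
cs=max(cv2.findContours(m,cv2.RETR_EXTERNAL,cv2.CHAIN_APPROX_NONE)[0],key=cv2.contourArea)[:,0]
P=np.array([at_z(c,p,12)[:2] for p in cs.astype(float)])
s=least_squares(lambda q:np.hypot(*(P-q[:2]).T)-q[2],[560,40,178],loss="soft_l1",f_scale=1.5).x
print("disc",s)
D=[]
for n,N in (("scene",2),("top",2)):
  for _ in range(N):
    c=cam(n)
    for t,z in dict(hub=121,orange_rack=121,orange_arm=121,dish_blue=12,dish_green=12,dish_grey=12,lever_pivot=98,lever_tip=98).items():
        for x in models.landmark_of(n,t)[:1]:
            p=at_z(c,x["uv"],z)[:2]
            if np.hypot(*(p-[560,40]))<300: D.append((t,p,n))
D.append(("hub",s[:2],"disc"));D.append(("hub",s[:2],"disc"))
def mod(q,t):
    a=q[:2];u=lambda w:np.array([np.cos(w),np.sin(w)])
    pv=a-205*u(q[2])
    return {"hub":a,"orange_rack":a+120*u(q[4]),"orange_arm":a+66*u(q[4]),"dish_blue":a+120*u(q[3]),"dish_green":a+120*u(q[3]-2*np.pi/3),"dish_grey":a+120*u(q[3]+2*np.pi/3),"lever_pivot":pv,"lever_tip":pv+80*u(q[5])}[t]
q=least_squares(lambda q:np.concatenate([mod(q,t)-p for t,p,_ in D]),[560,40,1.8,1.8,3.5,-1.95],loss="soft_l1",f_scale=4).x
print("axis",q[:2],"deg: +y, blue, orange, lever",np.degrees(q[2:]))
for t,p,n in D: print(t,n,np.round(p-mod(q,t),1))
print(r.observe()["clock"])
E
python3 fit.py
```

```text
disc [523.43208067  81.70425148 128.08601702]
axis [555.15834901  37.51198927] deg: +y, blue, orange, lever [ 104.92474644  103.20724008  202.25198282 -105.70687372]
hub scene [-3.9 -1.4]
orange_rack scene [-3.4 -1.7]
dish_blue scene [-10.2   3.2]
dish_green scene [ 3.4 -1.6]
dish_grey scene [0.2 0. ]
lever_pivot scene [-1.   6.7]
lever_tip scene [-1.7  1.1]
hub scene [ 31.1 -38.9]
orange_rack scene [ 1.  -5.3]
dish_blue scene [-1.5  2.8]
dish_green scene [ 3.7 -5. ]
dish_grey scene [1.1 4.1]
lever_pivot scene [-43.3 151.2]
lever_tip scene [0.9 2.9]
hub top [13.7  0.1]
orange_rack top [1.5 2.8]
orange_arm top [1.2 4.4]
dish_blue top [ 1.8 -8.7]
dish_green top [ 3.1 -8.3]
dish_grey top [ 0.8 -7.1]
lever_pivot top [-2.5 -0.3]
lever_tip top [2.6 3.5]
hub top [12.  -3.1]
orange_rack top [1.9 5.3]
orange_arm top [-3.1 -8.9]
dish_blue top [-2.2 -4.5]
dish_green top [ 2.8 -4.1]
dish_grey top [-6.6 -7. ]
lever_tip top [1.2 6.5]
hub disc [-31.7  44.2]
hub disc [-31.7  44.2]
3.25
```

```bash
python3 - <<'E'
from h import *
from scipy.optimize import least_squares
for n in ("top","scene"):
    c=cam(n);f=c["frame"];g=f.max(2)
    K=np.array(c["mtx"],float);E=np.linalg.inv(np.array(c["extrinsics"],float))
    # radial edge search: rays out from the axis guess, outermost bright->black edge at 165..195 mm in plane z=12
    P=[]
    for a in np.radians(np.arange(0,360,2)):
        rr=np.arange(160,205,.5)
        X=np.c_[558+rr*np.cos(a),39+rr*np.sin(a),np.full(len(rr),12)]
        uv=cv2.projectPoints(X,cv2.Rodrigues(E[:3,:3])[0],E[:3,3],K,np.array([c["k1"],0,0,0,0.]))[0][:,0].astype(np.float32)
        v=cv2.remap(f,uv[:,0][None],uv[:,1][None],cv2.INTER_LINEAR)[0].max(1).astype(float)
        if v[-4:].mean()<70 and v[:8].mean()>90:
            k=np.argmax(v<(v[:8].mean()+v[-4:].mean())/2); P.append(X[k,:2])
    P=np.array(P)
    s=least_squares(lambda q:np.hypot(*(P-q[:2]).T)-q[2],[558,39,180],loss="soft_l1",f_scale=1).x
    print(n,len(P),np.round(s,1),"resid",np.round(np.median(abs(np.hypot(*(P-s[:2]).T)-s[2])),2))
E
```

```text
top 171 [558.   37.4 181.1] resid 0.6
scene 145 [561.3  39.5 182.8] resid 0.89
```

```bash
python3 -m creep '[{"twist":[0,0,-0.12],"dp":[3.8,-2.7,0],"claw":-1},{"twist":[0,0,-0.24],"dp":[7.6,-5.5,0],"claw":-1},{"twist":[0,0,-0.36],"dp":[10.6,-7.7,0],"claw":-1},{"twist":[0,0,-0.48],"dp":[13.6,-9.8,0],"claw":-1},{"twist":[0,0,-0.6],"dp":[16.6,-12,0],"claw":-1},{"twist":[0,0,-0.72],"dp":[19.6,-14.1,0],"claw":-1},{"twist":[0,0,-0.84],"dp":[22.6,-16.3,0],"claw":-1},{"twist":[0,0,-0.96],"dp":[25.6,-18.4,0],"claw":-1},{"twist":[0,0,-1.08],"dp":[28.6,-20.6,0],"claw":-1},{"twist":[0,0,-1.2],"dp":[31.6,-22.8,0],"claw":-1},{"twist":[0,0,-1.3],"dp":[34.6,-24.9,0],"claw":-1},{"twist":[0,0,-1.4],"dp":[37.6,-27.1,0],"claw":-1}]' 10
```

```text
clock: 4.35
tcp_pos: [459.2, -92.5, 227.7]
orientation: [3.141, 0.0, 1.841]
force: [1.4, -1.4, -0.1]
grip_width: 17.6
finger_force: 0.0
```

```bash
python3 -m creep '[{"twist":[0,0,-0.05],"dp":[2.4,2.3,0],"claw":-1},{"twist":[0,0,-0.1],"dp":[4.8,4.6,0],"claw":-1},{"twist":[0,0,-0.1],"dp":[7,6.9,0],"claw":-1},{"twist":[0,0,-0.1],"dp":[7,6.9,0],"claw":-1},{"twist":[0,0,-0.1],"dp":[7,6.9,2],"claw":-1},{"twist":[0,0,-0.1],"dp":[7,6.9,4],"claw":-1},{"twist":[0,0,-0.1],"dp":[7,6.9,5.5],"claw":-1},{"twist":[0,0,-0.1],"dp":[7,6.9,6],"claw":-1},{"twist":[0,0,-0.1],"dp":[7,6.9,6],"claw":-1}]'
python3 - <<'E'
from h import *
for n in ("scene","top"):
    c=cam(n);cv2.imwrite(f"pics/{n}1.png",cv2.resize(c["frame"][150:350,200:460],None,fx=3,fy=3))
E
```

```text
clock: 5.1
tcp_pos: [506.4, -8.8, 166.6]
orientation: [-3.14, -0.001, 1.935]
force: [-0.0, 0.5, 0.4]
grip_width: 0.7
finger_force: 0.0
```

View pics/scene1.png

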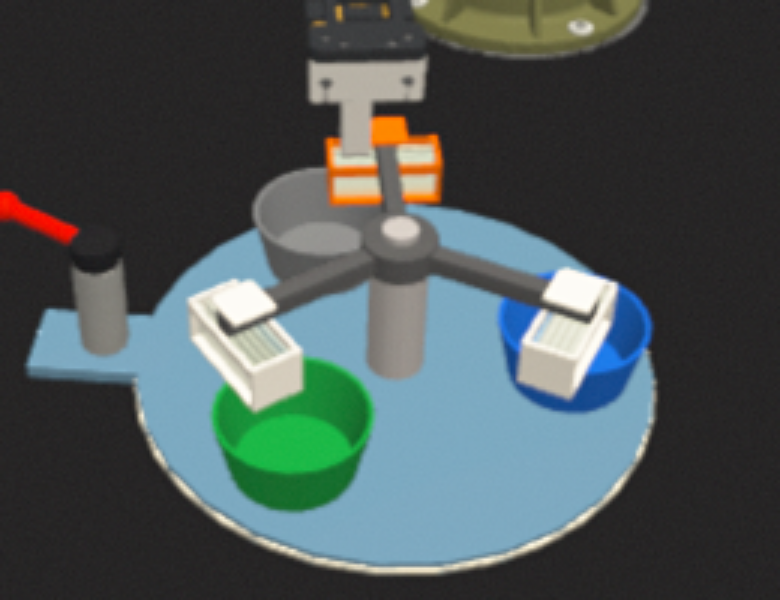

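The closed fingertip is at crop (355,150), on the anticlockwise side of the orange arm at (390,180), with free space below. I'll descend and close in to contact.

```bash
python3 -m creep '[{"twist":[0,0,0],"dp":[0,0,1.5],"claw":-1},{"twist":[0,0,0],"dp":[0,0,3],"claw":-1},{"twist":[0,0,0],"dp":[0,0,3.6],"claw":-1},{"twist":[0,0,0],"dp":[0.2,0,3.6],"claw":-1},{"twist":[0,0,0],"dp":[0.4,0,3.6],"claw":-1},{"twist":[0,0,0],"dp":[0.6,0,3.6],"claw":-1},{"twist":[0,0,0],"dp":[0.7,0,3.6],"claw":-1},{"twist":[0,0,0],"dp":[0.8,0,3.6],"claw":-1},{"twist":[0,0,0],"dp":[0.9,0,3.6],"claw":-1},{"twist":[0,0,0],"dp":[1,0,3.6],"claw":-1}]'
python3 -m creep '[{"twist":[0,0,0.03],"dp":[0.2,-0.04,0],"claw":-1},{"twist":[0,0,0.07],"dp":[0.46,-0.09,0],"claw":-1},{"twist":[0,0,0.1],"dp":[0.67,-0.12,0],"claw":-1},{"twist":[0,0,0.13],"dp":[0.87,-0.14,0],"claw":-1},{"twist":[0,0,0.17],"dp":[1.14,-0.16,0],"claw":-1},{"twist":[0,0,0.2],"dp":[1.34,-0.17,0],"claw":-1}]'
python3 - <<'E'
from h import *
look(dict(orange_rack=121,orange_arm=121))
E
```

```text
clock: 6.03
tcp_pos: [503.5, 0.6, 131.9]
orientation: [3.141, 0.001, 1.936]
force: [0.8, -5.1, 2.6]
grip_width: 0.6
finger_force: 1.8
clock: 6.53
tcp_pos: [497.0, 12.3, 131.8]
orientation: [3.141, 0.001, 1.734]
force: [-0.1, -4.8, 2.7]
grip_width: 0.5
finger_force: 2.2
scene orange_rack [(0.61, [337.0, 194.0], [436.9, 13.5])]
scene orange_arm [(0.58, [338.0, 208.0], [485.7, 28.4])]
top orange_rack None
top orange_arm None
```

```bash
python3 -m creep '[{"twist":[0,0,0.03],"dp":[0.2,-0.04,0],"claw":-1},{"twist":[0,0,0.07],"dp":[0.46,-0.09,0],"claw":-1},{"twist":[0,0,0.1],"dp":[0.67,-0.12,0],"claw":-1},{"twist":[0,0,0.13],"dp":[0.87,-0.14,0],"claw":-1},{"twist":[0,0,0.17],"dp":[1.14,-0.16,0],"claw":-1},{"twist":[0,0,0.2],"dp":[1.34,-0.17,0],"claw":-1},{"twist":[0,0,0.23],"dp":[1.54,-0.17,0],"claw":-1},{"twist":[0,0,0.27],"dp":[1.81,-0.16,0],"claw":-1},{"twist":[0,0,0.3],"dp":[2.02,-0.15,0],"claw":-1},{"twist":[0,0,0.33],"dp":[2.22,-0.13,0],"claw":-1},{"twist":[0,0,0.37],"dp":[2.49,-0.1,0],"claw":-1},{"twist":[0,0,0.4],"dp":[2.69,-0.06,0],"claw":-1}]'
```

```text
clock: 7.83
tcp_pos: [491.9, 38.8, 131.4]
orientation: [3.142, 0.001, 1.334]
force: [-0.8, -4.3, 1.1]
grip_width: 0.8
finger_force: 2.3
```

```bash
python3 -m creep '[{"twist":[0,0,0.03],"dp":[0.2,-0.04,0],"claw":-1},{"twist":[0,0,0.07],"dp":[0.46,-0.09,0],"claw":-1},{"twist":[0,0,0.1],"dp":[0.67,-0.12,0],"claw":-1},{"twist":[0,0,0.13],"dp":[0.87,-0.14,0],"claw":-1},{"twist":[0,0,0.17],"dp":[1.14,-0.16,0],"claw":-1},{"twist":[0,0,0.2],"dp":[1.34,-0.17,0],"claw":-1},{"twist":[0,0,0.23],"dp":[1.54,-0.17,0],"claw":-1},{"twist":[0,0,0.27],"dp":[1.81,-0.16,0],"claw":-1},{"twist":[0,0,0.3],"dp":[2.02,-0.15,0],"claw":-1},{"twist":[0,0,0.33],"dp":[2.22,-0.13,0],"claw":-1},{"twist":[0,0,0.37],"dp":[2.49,-0.1,0],"claw":-1},{"twist":[0,0,0.4],"dp":[2.69,-0.06,0],"claw":-1}]'
python3 - <<'E'
from h import *
look(dict(orange_rack=121,orange_arm=121,hub=121))
c=cam("scene");cv2.imwrite("pics/s2.png",cv2.resize(c["frame"][150:350,200:460],None,fx=3,fy=3))
E
```

```text
clock: 8.83
tcp_pos: [497.6, 65.0, 131.4]
orientation: [3.141, 0.001, 0.934]
force: [-0.1, -5.1, 0.5]
grip_width: 0.6
finger_force: 2.2
scene orange_rack [(0.94, [381.0, 212.0], [469.6, 115.7]), (0.54, [200.0, 219.0], [608.7, -224.3])]
scene orange_arm [(0.84, [359.0, 217.0], [502.8, 76.7])]
scene hub [(0.97, [333.0, 230.0], [560.1, 39.4])]
top orange_rack None
top orange_arm None
top hub [(0.61, [353.0, 293.0], [461.2, -49.0]), (0.57, [314.0, 244.0], [570.4, 41.2])]
```

View pics/s2.png

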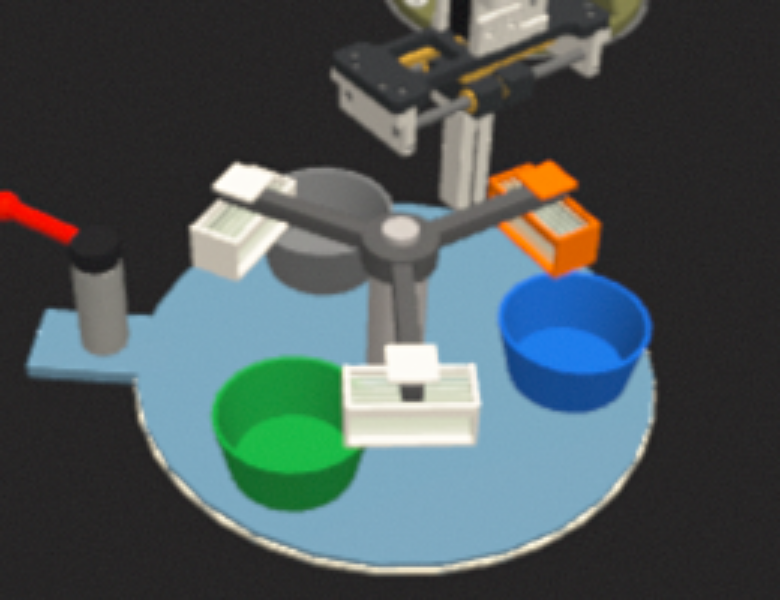

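```bash
python3 -m creep '[{"twist":[0,0,0.03],"dp":[0.2,-0.04,0],"claw":-1},{"twist":[0,0,0.07],"dp":[0.46,-0.09,0],"claw":-1},{"twist":[0,0,0.1],"dp":[0.67,-0.12,0],"claw":-1},{"twist":[0,0,0.13],"dp":[0.87,-0.14,0],"claw":-1},{"twist":[0,0,0.17],"dp":[1.14,-0.16,0],"claw":-1},{"twist":[0,0,0.2],"dp":[1.34,-0.17,0],"claw":-1},{"twist":[0,0,0.23],"dp":[1.54,-0.17,0],"claw":-1},{"twist":[0,0,0.27],"dp":[1.81,-0.16,0],"claw":-1},{"twist":[0,0,0.3],"dp":[2.02,-0.15,0],"claw":-1},{"twist":[0,0,0.33],"dp":[2.22,-0.13,0],"claw":-1},{"twist":[0,0,0.37],"dp":[2.49,-0.1,0],"claw":-1},{"twist":[0,0,0.4],"dp":[2.69,-0.06,0],"claw":-1}]'
python3 - <<'E'
from h import *
a=np.array([559.5,38.5])
for n in ("scene","top"):
  for _ in range(2):
    c=cam(n)
    for t,z,o in (("orange_rack",121,0),("orange_arm",121,0),("dish_blue",12,0),("dish_green",12,120),("dish_grey",12,-120),("lever_pivot",98,180)):
        f=models.landmark_of(n,t)
        if f:
            p=at_z(c,f[0]["uv"],z)[:2]; d=p-a
            print(n,t,round(f[0]["score"],2),np.round(p,1),"r %.0f ang %.1f"%(np.hypot(*d),(np.degrees(np.arctan2(d[1],d[0]))+o)%360))
E
```

```text
clock: 10.28
tcp_pos: [512.9, 87.0, 131.3]
orientation: [3.141, 0.001, 0.534]
force: [-2.5, -4.9, -1.0]
grip_width: 0.5
finger_force: 2.1
scene orange_rack 0.88 [504.4 144.1] r 119 ang 117.5
scene orange_arm 0.66 [753.2 353.4] r 370 ang 58.4
scene dish_blue 0.64 [528.2 159. ] r 125 ang 104.6
scene dish_green 0.84 [670.7   2. ] r 117 ang 101.8
scene dish_grey 0.9 [472.7 -36.9] r 115 ang 101.0
scene lever_pivot 0.8 [ 610.5 -156.8] r 202 ang 104.6
scene orange_rack 0.91 [504.8 139.8] r 115 ang 118.4
scene orange_arm 0.86 [523.6  92.3] r 65 ang 123.7
scene dish_blue 0.88 [523.1 155.2] r 122 ang 107.3
scene dish_green 0.86 [ 6.75e+02 -3.00e-01] r 122 ang 101.5
scene dish_grey 0.9 [469. -40.] r 120 ang 100.9
scene lever_pivot 0.84 [ 599.2 -158.7] r 201 ang 101.4
top dish_blue 0.36 [557.9  44.3] r 6 ang 105.4
top dish_green 0.85 [670.6  -2.8] r 119 ang 99.6
top dish_grey 0.67 [465.3 -48.4] r 128 ang 102.7
top lever_pivot 0.56 [ 609.8 -166.6] r 211 ang 103.8
top orange_rack 0.47 [ 604.4 -157.4] r 201 ang 282.9
top dish_green 0.84 [671.3   1.4] r 118 ang 101.6
top dish_grey 0.62 [469. -51.] r 127 ang 104.7
top lever_pivot 0.97 [ 607.1 -160.8] r 205 ang 103.4
```

```bash
python3 -m creep '[{"twist":[0,0,0.03],"dp":[0.2,-0.04,0],"claw":-1},{"twist":[0,0,0.07],"dp":[0.46,-0.09,0],"claw":-1},{"twist":[0,0,0.1],"dp":[0.67,-0.12,0],"claw":-1},{"twist":[0,0,0.13],"dp":[0.87,-0.14,0],"claw":-1},{"twist":[0,0,0.17],"dp":[1.14,-0.16,0],"claw":-1},{"twist":[0,0,0.2],"dp":[1.34,-0.17,0],"claw":-1},{"twist":[0,0,0.23],"dp":[1.54,-0.17,0],"claw":-1},{"twist":[0,0,0.26],"dp":[1.74,-0.16,0],"claw":-1},{"twist":[0,0,0.28],"dp":[1.88,-0.15,0],"claw":-1},{"twist":[0,0,0.29],"dp":[1.95,-0.15,0],"claw":-1},{"twist":[0,0,0.29],"dp":[1.95,-0.15,0],"claw":-1}]'
python3 -m creep '[{"twist":[0,0,0],"dp":[-0.5,0,0],"claw":-1},{"twist":[0,0,0],"dp":[-1.5,0,0],"claw":-1},{"twist":[0,0,0],"dp":[-1.5,0,-2.5],"claw":-1},{"twist":[0,0,0],"dp":[-1.5,0,-5.5],"claw":-1},{"twist":[0,0,0],"dp":[-1.5,0,-7],"claw":-1},{"twist":[0,0,0],"dp":[-1.5,0,-7],"claw":-1}]'
```

```text
clock: 12.6
tcp_pos: [529.2, 98.7, 131.4]
orientation: [-3.142, -0.0, 0.246]
force: [-1.8, -1.5, -1.3]
grip_width: 0.5
finger_force: 0.9
clock: 13.1
tcp_pos: [515.7, 95.3, 205.2]
orientation: [3.141, -0.007, 0.247]
force: [-0.7, -0.0, 0.6]
grip_width: 0.5
finger_force: 0.0
```

```bash
python3 -m creep '[{"twist":[0,0,0.06],"dp":[-0.3,3.5,0],"claw":-1},{"twist":[0,0,0.12],"dp":[-0.6,7,0],"claw":-1},{"twist":[0,0,0.18],"dp":[-1,10.5,0],"claw":-1},{"twist":[0,0,0.24],"dp":[-1.3,14,0],"claw":-1},{"twist":[0,0,0.3],"dp":[-1.6,17.5,0],"claw":-1},{"twist":[0,0,0.36],"dp":[-2,21,0],"claw":-1},{"twist":[0,0,0.42],"dp":[-2.3,24.5,0],"claw":-1},{"twist":[0,0,0.48],"dp":[-2.6,27.5,0],"claw":-1},{"twist":[0,0,0.53],"dp":[-2.8,29.8,0],"claw":-1},{"twist":[0,0,0.53],"dp":[-2.8,29.8,0],"claw":-1}]'
cat > m.py <<'E'
from h import *
import sys
a=np.array([559.5,38.5])
for n in ("scene","top"):
    c=cam(n);f=c["frame"];cv2.imwrite(f"pics/{n}{sys.argv[1]}.png",cv2.resize(f[150:350,200:460],None,fx=3,fy=3))
    for t,z,o in (("orange_rack",121,0),("orange_arm",121,0),("dish_blue",12,0),("dish_green",12,120),("dish_grey",12,-120),("lever_pivot",98,180),("lever_tip",98,0)):
        g=models.landmark_of(n,t)
        if g:
            p=at_z(c,g[0]["uv"],z)[:2]; d=p-a
            print(n,t,round(g[0]["score"],2),np.round(p,1),"r %.0f ang %.1f"%(np.hypot(*d),(np.degrees(np.arctan2(d[1],d[0]))+o)%360))
E
python3 m.py 3
```

```text
clock: 13.93
tcp_pos: [559.6, -204.3, 200.0]
orientation: [3.141, 0.001, -0.29]
force: [-0.7, -0.6, 0.3]
grip_width: 0.2
finger_force: 0.0
scene orange_rack 0.61 [541.8 153.9] r 117 ang 98.7
scene orange_arm 0.88 [544.5 102. ] r 65 ang 103.3
scene dish_blue 0.91 [521.3 156.8] r 124 ang 107.9
scene dish_green 0.73 [679.5  -5.7] r 128 ang 99.8
scene dish_grey 0.59 [469.  -36.9] r 118 ang 99.8
scene lever_pivot 0.64 [ 605.4 -157.4] r 201 ang 103.2
scene lever_tip 0.98 [ 590.9 -236.2] r 277 ang 276.5
top orange_rack 0.62 [535. 156.] r 120 ang 101.8
top orange_arm 0.9 [543.3 105.3] r 69 ang 103.6
top dish_blue 0.7 [532.4 150.6] r 115 ang 103.6
top dish_green 0.94 [677.8   1.3] r 124 ang 102.5
top dish_grey 0.55 [466.3 -58. ] r 134 ang 106.0
top lever_pivot 0.87 [ 599.4 -159.3] r 202 ang 101.4
top lever_tip 0.36 [653.    3.5] r 100 ang 339.5
```

View pics/top3.png

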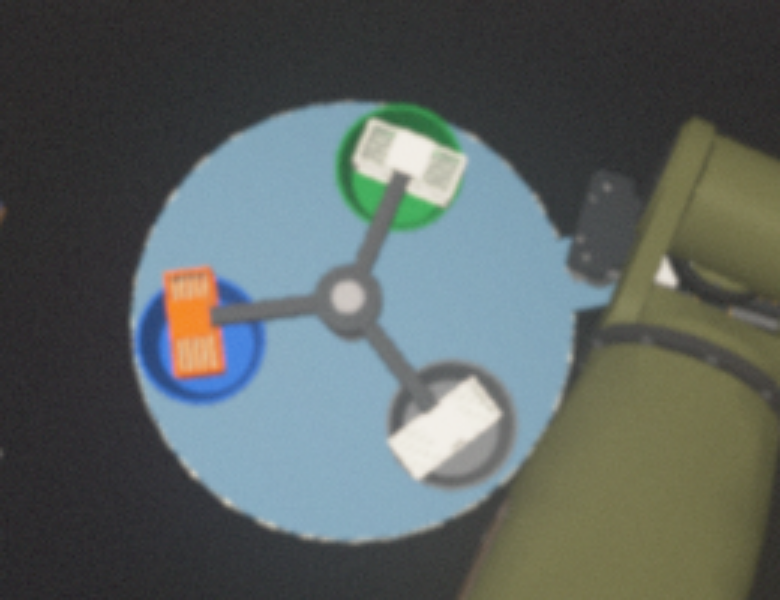

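View pics/scene3.png

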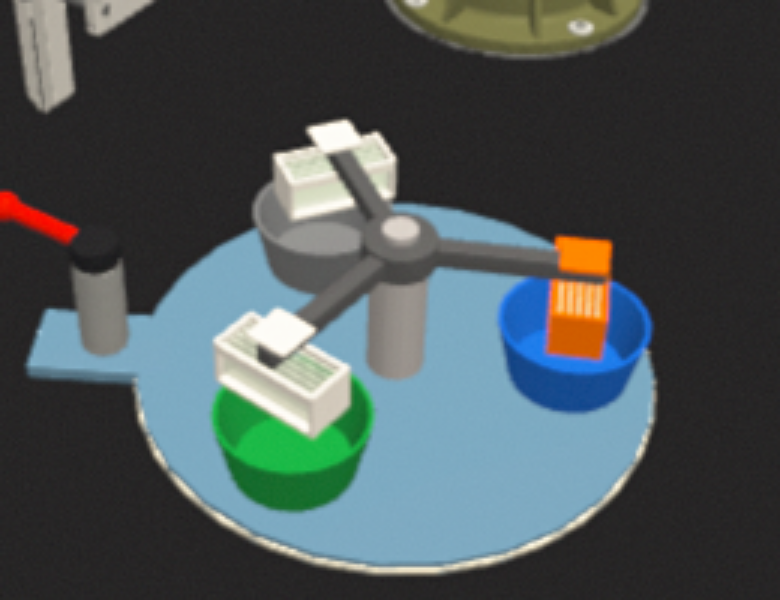

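Top view: the orange rack, centre (195,322), lies over the blue dish, centre (200,340), and each white rack lies over its own dish. The scene view agrees, with the arms pointing at the dishes. I'll measure the remaining angle offset more exactly.

```bash
cat > fine.py <<'E'
from h import *
from scipy.optimize import least_squares
for n,a in (("top",(558,37.4)),("scene",(561.3,39.5))):
    c=cam(n);f=c["frame"];h=cv2.cvtColor(f,cv2.COLOR_BGR2HSV);H,S,V=[h[...,i].astype(int) for i in range(3)]
    roi=np.zeros(H.shape,bool);roi[150:350,230:400 if n=="top" else 430]=1
    deg=lambda p,o=0:(np.degrees(np.arctan2(p[1]-a[1],p[0]-a[0]))+o)%360
    for nm,m,o in (("blue",(H>103)&(H<125)&(S>165)&(V>70),0),("green",(H>50)&(H<85)&(S>120)&(V>50),120)):
        m=cv2.morphologyEx((m&roi).astype(np.uint8),cv2.MORPH_OPEN,np.ones((2,2)))
        k,l,st,_=cv2.connectedComponentsWithStats(m)
        ys,xs=np.nonzero(np.isin(l,[i for i in range(1,k) if st[i,4]>60]))
        hull=cv2.convexHull(np.c_[xs,ys].astype(np.float32))[:,0]
        P=np.array([at_z(c,p,60)[:2] for p in hull])
        w=np.radians(180*0+0)
        if n=="scene": # upper (far) half of the outline is the rim
            P=P[hull[:,1]<np.median(ys)]
        s=least_squares(lambda q:np.hypot(*(P-q).T)-52,P.mean(0),loss="soft_l1",f_scale=1).x
        print(n,nm,len(P),np.round(s,1),"r %.0f"%np.hypot(*(s-a)),"ang %.1f"%deg(s,o))
    m=(H<22)&(S>150)&(V>110)&roi; ys,xs=np.nonzero(m)
    p=at_z(c,(xs.mean(),ys.mean()),108);print(n,"orange blob",m.sum(),np.round(p[:2],1),"ang %.1f"%deg(p))
    # arm direction from dark pixels 35..95 mm, z=121
    E=np.linalg.inv(np.array(c["extrinsics"],float));K=np.array(c["mtx"],float)
    for o in (0,120,240):
        L=[]
        for rr in range(40,96,4):
            t=np.radians(np.arange(85,122,.25)-o)
            X=np.c_[a[0]+rr*np.cos(t),a[1]+rr*np.sin(t),np.full(len(t),121)]
            uv=cv2.projectPoints(X,cv2.Rodrigues(E[:3,:3])[0],E[:3,3],K,np.array([c["k1"],0,0,0,0.]))[0][:,0].astype(np.float32)
            s=cv2.cvtColor(cv2.remap(f,uv[:,0][None],uv[:,1][None],cv2.INTER_LINEAR),cv2.COLOR_BGR2HSV)[0,:,1]
            k=s<70
            if k.sum()>4: L.append(np.degrees(t[k]).mean()+o)
        print(n,"arm",o,np.round(np.median(L),1) if L else None)
E
python3 fine.py
```

```text
top blue 13 [533.1 158.8] r 124 ang 101.6
top green 22 [671.3  -1.8] r 120 ang 100.9
top orange blob 283 [539.3 154.7] ang 99.1
top arm 0 99.1
top arm 120 98.6
top arm 240 100.6
scene blue 13 [533.9 158.9] r 123 ang 102.9
scene green 13 [674.9   5.7] r 119 ang 103.5
scene orange blob 587 [561.5 160.1] ang 89.9
scene arm 0 97.9
scene arm 120 101.2
scene arm 240 103.4
```

The cameras agree that the carousel is about 2° (4 mm) too far clockwise. There is plenty of time, so I'll nudge it back from the other side, using the white arm at −17° that lies on this side.

```bash
python3 -m creep '[{"twist":[0,0,-0.12],"dp":[0,-2,0],"claw":-1},{"twist":[0,0,-0.24],"dp":[0,-4,0],"claw":-1},{"twist":[0,0,-0.36],"dp":[0,-6,0],"claw":-1},{"twist":[0,0,-0.48],"dp":[0,-8,0],"claw":-1},{"twist":[0,0,-0.6],"dp":[0,-10,0],"claw":-1},{"twist":[0,0,-0.72],"dp":[0,-12,0],"claw":-1},{"twist":[0,0,-0.84],"dp":[0,-14,0],"claw":-1},{"twist":[0,0,-0.96],"dp":[-0.1,-16,0],"claw":-1},{"twist":[0,0,-1.08],"dp":[-0.2,-18,0],"claw":-1},{"twist":[0,0,-1.2],"dp":[-0.3,-20,0],"claw":-1},{"twist":[0,0,-1.32],"dp":[-0.3,-20.6,0],"claw":-1},{"twist":[0,0,-1.44],"dp":[-0.3,-20.6,0],"claw":-1}]'
python3 -m creep '[{"twist":[0,0,-0.1],"dp":[0,0,0],"claw":-1},{"twist":[0,0,-0.14],"dp":[0,0,0],"claw":-1},{"twist":[0,0,-0.14],"dp":[0,0,2],"claw":-1},{"twist":[0,0,-0.14],"dp":[0,0,4],"claw":-1},{"twist":[0,0,-0.14],"dp":[0,0,4],"claw":-1}]'
python3 - <<'E'
from h import *
c=cam("scene");cv2.imwrite("pics/s4.png",cv2.resize(c["frame"][150:350,200:460],None,fx=3,fy=3))
E
```

```text
clock: 15.83
tcp_pos: [615.0, -0.5, 201.3]
orientation: [-3.141, -0.0, 1.164]
force: [-0.5, -0.6, -0.1]
grip_width: 0.4
finger_force: 0.0
clock: 16.25
tcp_pos: [613.3, -2.2, 157.8]
orientation: [-3.136, 0.001, 1.296]
force: [-1.1, -0.7, -0.4]
grip_width: 0.2
finger_force: 0.0
```

View pics/s4.png

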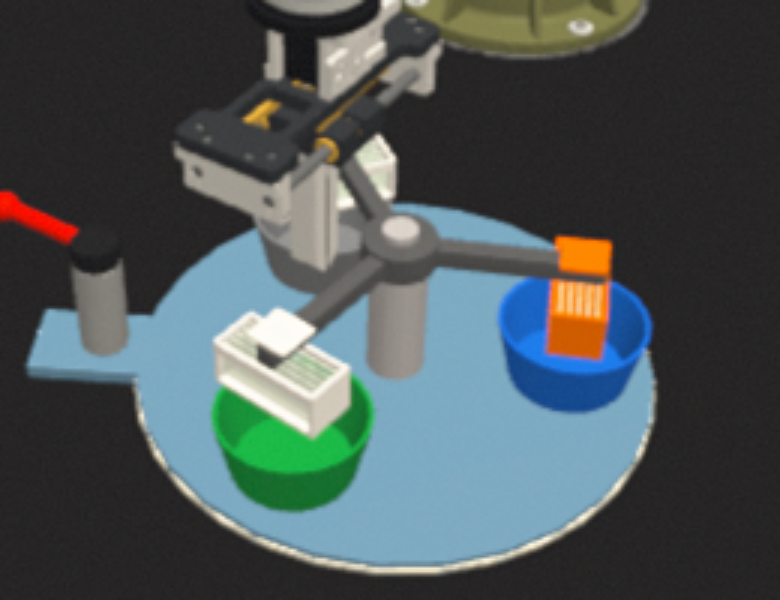

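The fingertip, at crop (318,262), stands just clockwise of the white arm. I'll descend beside it, then feel for contact.

```bash
python3 -m creep '[{"twist":[0,0,0],"dp":[-0.3,0,0],"claw":-1},{"twist":[0,0,0],"dp":[-0.3,0,1.5],"claw":-1},{"twist":[0,0,0],"dp":[-0.3,0,2.8],"claw":-1},{"twist":[0,0,0],"dp":[-0.3,0,2.8],"claw":-1},{"twist":[0,0,0],"dp":[-0.3,0,2.8],"claw":-1}]'
python3 -m creep '[{"twist":[0,0,0],"dp":[0.2,0,0],"claw":-1},{"twist":[0,0,0],"dp":[0.4,0,0],"claw":-1},{"twist":[0,0,0],"dp":[0.5,0,0],"claw":-1},{"twist":[0,0,0],"dp":[0.6,0,0],"claw":-1},{"twist":[0,0,0],"dp":[0.6,0,0],"claw":-1}]'
```

```text
clock: 16.72
tcp_pos: [614.2, -5.3, 134.5]
orientation: [3.141, -0.0, 1.296]
force: [-0.3, 0.3, 0.3]
grip_width: -0.1
finger_force: 0.0
clock: 17.13
tcp_pos: [615.8, 0.9, 133.9]
orientation: [3.141, -0.0, 1.296]
force: [0.6, -1.8, 1.1]
grip_width: 0.5
finger_force: 0.5
```

```bash
python3 -m creep '[{"twist":[0,0,0],"dp":[0.05,0,0.1],"claw":-1},{"twist":[0,0,0],"dp":[0.1,0,0.2],"claw":-1},{"twist":[0,0,0],"dp":[0.1,0,0.2],"claw":-1}]'; python3 fine.py | grep -E "arm|blob"
```

```text
clock: 17.38
tcp_pos: [615.7, 1.7, 131.1]
orientation: [-3.141, 0.0, 1.296]
force: [-0.5, -1.7, 1.4]
grip_width: 0.3
finger_force: 0.6Traceback (most recent call last):
  File "fine.py", line 11, in <module>
    hull=cv2.convexHull(np.c_[xs,ys].astype(np.float32))[:,0]
         ~~~~~~~~~~~~~~~~~~~~~~~~~~~~~~~~~~~~~~~~~~~~~~~^^^^^
TypeError: 'NoneType' object is not subscriptable
```

```bash
python3 -m creep '[{"twist":[0,0,0],"dp":[0.05,0,0],"claw":-1},{"twist":[0,0,0],"dp":[0.1,0,0],"claw":-1},{"twist":[0,0,0],"dp":[0.15,0,0],"claw":-1},{"twist":[0,0,0],"dp":[0.15,0,0],"claw":-1}]'
python3 -m creep '[{"twist":[0,0,0],"dp":[-0.4,0,0],"claw":-1},{"twist":[0,0,0],"dp":[-1.2,0,0],"claw":-1},{"twist":[0,0,0],"dp":[-1.2,0,-2.5],"claw":-1},{"twist":[0,0,0],"dp":[-1.2,0,-5.5],"claw":-1},{"twist":[0,0,0],"dp":[-1.2,0,-7],"claw":-1},{"twist":[0,0,0],"dp":[-1.2,0,-7],"claw":-1}]'
```

```text
clock: 17.77
tcp_pos: [616.2, 3.1, 131.3]
orientation: [-3.141, 0.0, 1.296]
force: [0.1, -2.6, -1.3]
grip_width: 0.9
finger_force: 0.9
clock: 18.27
tcp_pos: [614.1, -9.1, 205.6]
orientation: [3.136, -0.001, 1.296]
force: [0.4, 0.2, -0.0]
grip_width: 0.5
finger_force: 0.0
```

```bash
python3 -m creep '[{"twist":[0,0,0.12],"dp":[-2,0,0],"claw":-1},{"twist":[0,0,0.24],"dp":[-4,0,0],"claw":-1},{"twist":[0,0,0.36],"dp":[-6,0,0],"claw":-1},{"twist":[0,0,0.48],"dp":[-8,0,0],"claw":-1},{"twist":[0,0,0.6],"dp":[-10,0,0],"claw":-1},{"twist":[0,0,0.72],"dp":[-12,0,0],"claw":-1},{"twist":[0,0,0.84],"dp":[-14,0,0],"claw":-1},{"twist":[0,0,0.96],"dp":[-16,0,0],"claw":-1},{"twist":[0,0,1.08],"dp":[-18,0,0],"claw":-1},{"twist":[0,0,1.2],"dp":[-20,0,0],"claw":-1},{"twist":[0,0,1.32],"dp":[-20,0,0],"claw":-1},{"twist":[0,0,1.44],"dp":[-20,0,0],"claw":-1}]'
python3 -m creep '[{"twist":[0,0,0.12],"dp":[0,0,0],"claw":-1},{"twist":[0,0,0.14],"dp":[0,0,0],"claw":-1},{"twist":[0,0,0.14],"dp":[0,0,0],"claw":-1}]'
python3 fine.py; python3 m.py 5 | grep -E "orange|lever|blue"
```

```text
clock: 19.27
tcp_pos: [557.9, -202.3, 200.4]
orientation: [-3.141, 0.001, -0.152]
force: [-0.5, -0.1, 0.6]
grip_width: 0.7
finger_force: 0.0
clock: 19.52
tcp_pos: [558.4, -201.1, 200.8]
orientation: [-3.141, 0.001, -0.282]
force: [-0.7, 0.2, -0.0]
grip_width: 0.5
finger_force: 0.0
top blue 9 [511.1 170.1] r 141 ang 109.5
top green 21 [672.    1.6] r 120 ang 102.6
top orange blob 284 [528.7 153.1] ang 104.2
top arm 0 104.0
top arm 120 103.6
top arm 240 103.4
scene blue 12 [534.  159.2] r 123 ang 102.9
scene green 11 [674.6   5.9] r 118 ang 103.5
scene orange blob 545 [552.5 158.2] ang 94.2
scene arm 0 100.8
scene arm 120 103.4
scene arm 240 103.4
scene orange_rack 0.87 [526.6 151.2] r 117 ang 106.3
scene orange_arm 0.74 [534.4 100.9] r 67 ang 111.9
scene dish_blue 0.65 [528.3 157.7] r 123 ang 104.7
scene lever_pivot 0.91 [ 602.7 -156. ] r 199 ang 102.5
scene lever_tip 0.77 [ 585.9 -235.1] r 275 ang 275.5
top orange_rack 0.75 [528.6 157.1] r 123 ang 104.6
top orange_arm 0.78 [534.2  98.4] r 65 ang 112.9
top dish_blue 0.82 [527.4 151.4] r 117 ang 105.9
top lever_pivot 0.57 [ 605.8 -163.8] r 208 ang 102.9
```

```bash
python3 - <<'E'
from h import *
c=cam("scene");cv2.imwrite("pics/s6.png",cv2.resize(c["frame"][150:350,170:430],None,fx=3,fy=3))
E
```

```text
(no output)
```

View pics/s6.png

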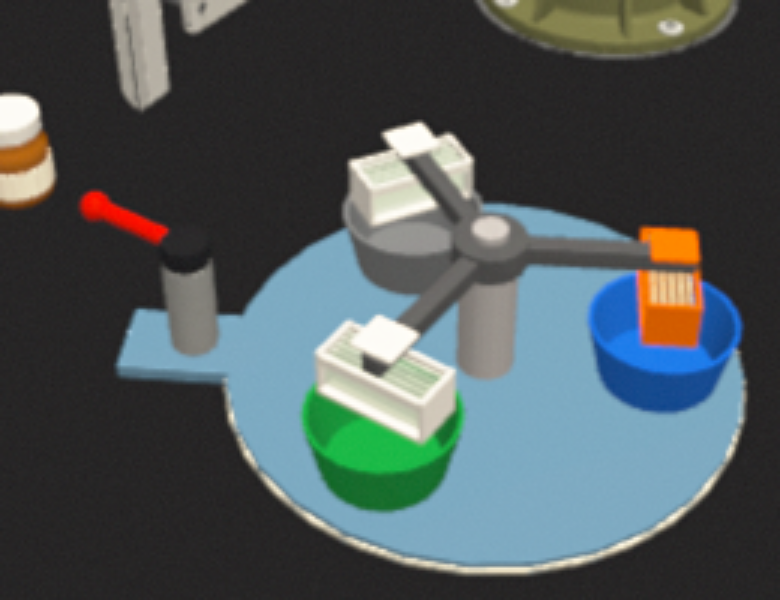

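The rack now hangs centred over the blue dish. The top view gives the arms at about 103.5° and the dishes at about 102.7°. The lever still points to (95,205) in the crop, and the finger at (140,100) is above its clockwise side. I'll descend beside it.

```bash
python3 -m creep '[{"twist":[0,0,0],"dp":[0,0,3],"claw":-1},{"twist":[0,0,0],"dp":[0,0,6],"claw":-1},{"twist":[0,0,0],"dp":[0,0,8.5],"claw":-1},{"twist":[0,0,0],"dp":[0,0,9.5],"claw":-1},{"twist":[0,0,0],"dp":[0.3,0,9.5],"claw":-1},{"twist":[0,0,0],"dp":[0.6,0,9.5],"claw":-1},{"twist":[0,0,0],"dp":[0.9,0,9.5],"claw":-1},{"twist":[0,0,0],"dp":[1.1,0,9.5],"claw":-1},{"twist":[0,0,0],"dp":[1.3,0,9.5],"claw":-1},{"twist":[0,0,0],"dp":[1.5,0,9.5],"claw":-1},{"twist":[0,0,0],"dp":[1.7,0,9.5],"claw":-1},{"twist":[0,0,0],"dp":[1.9,0,9.5],"claw":-1}]'
python3 -m creep '[{"twist":[0,0,-0.03],"dp":[0.15,0.05,0],"claw":-1},{"twist":[0,0,-0.06],"dp":[0.3,0.09,0],"claw":-1},{"twist":[0,0,-0.09],"dp":[0.46,0.12,0],"claw":-1},{"twist":[0,0,-0.12],"dp":[0.61,0.16,0],"claw":-1},{"twist":[0,0,-0.15],"dp":[0.77,0.18,0],"claw":-1},{"twist":[0,0,-0.18],"dp":[0.92,0.21,0],"claw":-1},{"twist":[0,0,-0.21],"dp":[1.08,0.22,0],"claw":-1},{"twist":[0,0,-0.24],"dp":[1.23,0.24,0],"claw":-1},{"twist":[0,0,-0.27],"dp":[1.39,0.25,0],"claw":-1},{"twist":[0,0,-0.3],"dp":[1.55,0.25,0],"claw":-1},{"twist":[0,0,-0.33],"dp":[1.71,0.25,0],"claw":-1},{"twist":[0,0,-0.36],"dp":[1.86,0.24,0],"claw":-1}]'
```

```text
clock: 21.47
tcp_pos: [577.0, -206.4, 106.7]
orientation: [3.141, 0.0, -0.284]
force: [-3.2, 0.2, 2.5]
grip_width: 0.7
finger_force: 1.6
clock: 22.47
tcp_pos: [594.0, -213.7, 106.3]
orientation: [-3.141, 0.001, 0.077]
force: [-2.8, 1.3, 0.3]
grip_width: 0.4
finger_force: 1.1
```

```bash
python3 -m creep '[{"twist":[0,0,-0.03],"dp":[0.15,0.05,0],"claw":-1},{"twist":[0,0,-0.06],"dp":[0.3,0.09,0],"claw":-1},{"twist":[0,0,-0.09],"dp":[0.46,0.12,0],"claw":-1},{"twist":[0,0,-0.12],"dp":[0.61,0.16,0],"claw":-1},{"twist":[0,0,-0.15],"dp":[0.77,0.18,0],"claw":-1},{"twist":[0,0,-0.18],"dp":[0.92,0.21,0],"claw":-1},{"twist":[0,0,-0.21],"dp":[1.08,0.22,0],"claw":-1},{"twist":[0,0,-0.24],"dp":[1.23,0.24,0],"claw":-1},{"twist":[0,0,-0.27],"dp":[1.39,0.25,0],"claw":-1},{"twist":[0,0,-0.3],"dp":[1.55,0.25,0],"claw":-1},{"twist":[0,0,-0.33],"dp":[1.71,0.25,0],"claw":-1},{"twist":[0,0,-0.36],"dp":[1.86,0.24,0],"claw":-1}]'
python3 -m creep '[{"twist":[0,0,-0.03],"dp":[0.15,0.05,0],"claw":-1},{"twist":[0,0,-0.06],"dp":[0.3,0.09,0],"claw":-1},{"twist":[0,0,-0.09],"dp":[0.46,0.12,0],"claw":-1},{"twist":[0,0,-0.12],"dp":[0.61,0.16,0],"claw":-1},{"twist":[0,0,-0.15],"dp":[0.77,0.18,0],"claw":-1},{"twist":[0,0,-0.18],"dp":[0.92,0.21,0],"claw":-1},{"twist":[0,0,-0.21],"dp":[1.08,0.22,0],"claw":-1},{"twist":[0,0,-0.24],"dp":[1.23,0.24,0],"claw":-1},{"twist":[0,0,-0.27],"dp":[1.39,0.25,0],"claw":-1},{"twist":[0,0,-0.3],"dp":[1.55,0.25,0],"claw":-1}]'
```

```text
clock: 23.47
tcp_pos: [612.7, -214.7, 106.2]
orientation: [-3.141, 0.001, 0.437]
force: [-2.2, 0.6, 0.1]
grip_width: 0.1
finger_force: 1.1
clock: 24.3
tcp_pos: [627.8, -210.6, 106.2]
orientation: [-3.141, 0.001, 0.737]
force: [-1.5, -0.2, -0.2]
grip_width: 0.6
finger_force: 1.1
```

```bash
python3 -m creep '[{"twist":[0,0,-0.02],"dp":[0.1,0.03,0],"claw":-1},{"twist":[0,0,-0.04],"dp":[0.2,0.06,0],"claw":-1},{"twist":[0,0,-0.06],"dp":[0.3,0.09,0],"claw":-1},{"twist":[0,0,-0.07],"dp":[0.35,0.1,0],"claw":-1},{"twist":[0,0,-0.08],"dp":[0.4,0.11,0],"claw":-1},{"twist":[0,0,-0.08],"dp":[0.4,0.11,0],"claw":-1}]'
python3 -m creep '[{"twist":[0,0,-0.01],"dp":[0.05,0.01,0],"claw":-1},{"twist":[0,0,-0.02],"dp":[0.1,0.03,0],"claw":-1},{"twist":[0,0,-0.02],"dp":[0.1,0.03,0],"claw":-1}]'
```

```text
clock: 24.8
tcp_pos: [630.6, -209.4, 106.2]
orientation: [-3.14, 0.002, 0.816]
force: [-10.3, -3.8, 1.0]
grip_width: 0.5
finger_force: 4.9
clock: 25.05
tcp_pos: [630.9, -209.4, 106.2]
orientation: [-3.139, 0.004, 0.836]
force: [-14.5, -7.4, 3.8]
grip_width: 0.3
finger_force: 7.6
```

The force climbs while the position stays put, so the lever is on its stop. I'll back off, lift and check.

```bash
python3 -m creep '[{"twist":[0,0,0],"dp":[-0.3,0,0],"claw":-1},{"twist":[0,0,0],"dp":[-1,0,0],"claw":-1},{"twist":[0,0,0],"dp":[-2,0,0],"claw":-1},{"twist":[0,0,0],"dp":[-2.5,0,-2.5],"claw":-1},{"twist":[0,0,0],"dp":[-2.5,0,-5.5],"claw":-1},{"twist":[0,0,0],"dp":[-2.5,0,-8.5],"claw":-1},{"twist":[0,0,0],"dp":[-4,0,-11],"claw":-1},{"twist":[0,0,0],"dp":[-7,0,-11],"claw":-1},{"twist":[0,0,0],"dp":[-10,0,-11],"claw":-1},{"twist":[0,0,0],"dp":[-10,0,-11],"claw":-1}]'
python3 fine.py; python3 m.py 7 | grep -E "orange|lever"
python3 - <<'E'
from h import *
c=cam("scene");cv2.imwrite("pics/s8.png",cv2.resize(c["frame"][150:350,170:430],None,fx=3,fy=3));print(r.observe()["clock"])
E
```

```text
clock: 25.88
tcp_pos: [562.7, -286.1, 217.2]
orientation: [3.14, 0.0, 0.833]
force: [0.5, 0.1, -0.1]
grip_width: 0.5
finger_force: 0.0
top blue 10 [516.1 169. ] r 138 ang 107.7
top green 20 [672.2   0.9] r 120 ang 102.3
top orange blob 282 [528.7 153.2] ang 104.2
top arm 0 104.0
top arm 120 103.8
top arm 240 102.4
scene blue 12 [533.9 159.3] r 123 ang 102.9
scene green 11 [674.6   5.9] r 118 ang 103.5
scene orange blob 544 [552.6 158.3] ang 94.2
scene arm 0 100.9
scene arm 120 103.4
scene arm 240 103.4
scene orange_rack 0.72 [535.8 152.6] r 117 ang 101.7
scene orange_arm 0.85 [538.2  99.4] r 64 ang 109.3
scene lever_pivot 0.72 [ 605.2 -156.8] r 201 ang 103.2
scene lever_tip 0.87 [ 665.  -208.8] r 269 ang 293.1
top orange_rack 0.67 [527.3 155.7] r 122 ang 105.4
top orange_arm 0.68 [550.3  99.6] r 62 ang 98.6
top lever_pivot 0.87 [ 608.5 -168.2] r 212 ang 103.3
top lever_tip 0.84 [ 665.5 -217.5] r 277 ang 292.5
26.8333
```

View pics/s8.png

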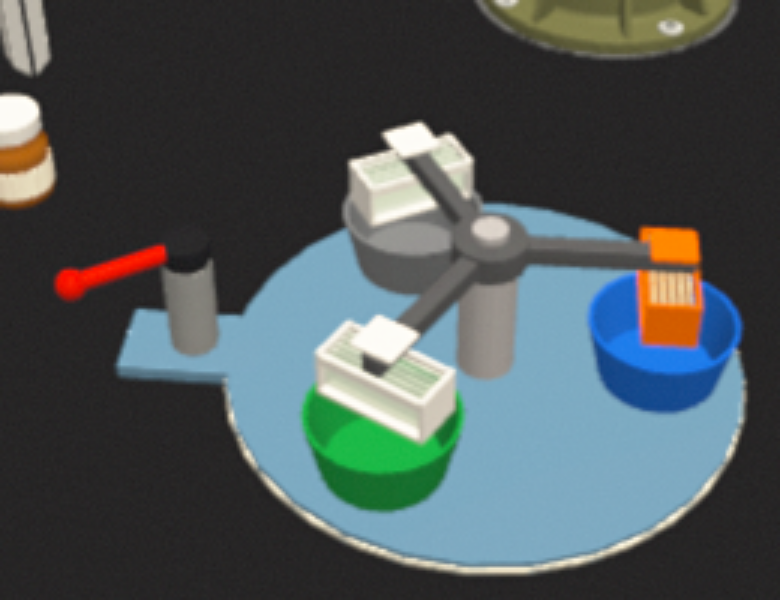

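The lever now points to crop (70,285), about −41° and on its stop, with the rack unmoved over the blue dish and the gripper clear.

```bash
python3 -c "
from cell import ticket
print(ticket.job_done())"
```

```text
the job is handed in; nothing more can be done
None
```

The job is handed in at about 27 s: the orange rack hangs over the blue dish (camera estimate about 1°, or 2 mm, off centre), the red lever is against its locked stop, and the gripper is clear of everything.

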